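Clear a new shelf corner and hold a try square in it

ROBOT

A 6-joint arm with a two-finger parallel gripper is mounted at the origin on the work surface. World frame = base frame: x ahead of the robot, y to its left, z up, the work surface at z = 0. Lengths are in mm, angles in rad, forces in N, time in s.
With the tool pointing down it reaches from about 250 to 850 mm from the base axis. Payload 12.5 kg.
Tool frame: the origin (TCP) lies at the centre of the arm's flange, where the gripper is bolted on; the fingertips stand arm.tcp_to_tips ahead of it and the grasp point (between the pads) lies 167 mm ahead of it (arm.tcp_to_tips is the distance from the TCP to the fingertips, in mm); z points along the fingers, y is the line along which they close (so a half turn about z gives the same grasp; the last joint's range is limited). The gripper opens to 93 mm and grips with 3 to 60 N. Pads are 15 mm wide; open, the fingers measure 128 mm over their backs; the gripper's body (75 mm by 188 mm) begins 65 mm behind the grasp point.
Start: joints at [1.119, 0.351, 1.652, -0, 1.139, -0.085], TCP at [197.215, 513.412, 404.733] pointing down, gripper open.
Joint ranges: [-2.75, 2.75], [-0.79, 2.1], [0.01, 2.65], [-1.57, 4.71], [0.07, 3.14], [-2.87, 2.87]. Speed limits (rad/s): [2.22, 2.22, 2.79, 3.14, 3.14, 3.14].

INTERFACE

Orientations are given as a unit quaternion [x, y, z, w].
In Python, from workcell import arm gives the robot as it stands. The module is installed in compiled form; this text tells all that it offers. Calls block until the motion is done:
- arm.reach(position, orientation): joint-space move of the TCP to a pose.
- arm.move_straight(position, rate=150, rot=None, stop_force=None): straight line of the TCP; rot=None keeps the orientation; rate is the mean speed in mm/s. With stop_force (N) it stops when the force on the tool has changed by that much, and returns True; else False.
- arm.move_joints(angles): joint-space move.
- arm.grip(opening, grip_force=None): opening from 0.0 (shut) to 1.0 (fully open); grip_force is the grip in N (None keeps the last); returns when the fingers have stopped.
- arm.dwell(seconds).
- arm.solve_ik(position, orientation): joint angles nearest the present ones, or None.
- arm.get_state(): the state.
- arm.snapshot(name): name is "side" or "top" or "wrist"; returns a dict with "color" (400x640x3 uint8, blue, green, red), "K" (3x3 intrinsics, pixels), "k1" (the pictures are not rectified: a ray, as slopes to the right and down, at radius r is drawn at 1 + k1 r^2 times it, then the intrinsics apply), "camera_from_world" (4x4, takes a point from world to camera coordinates); the wrist camera has in their place "hand_eye" (4x4, takes a point from camera to tool coordinates, whose origin is the TCP and whose axes are the flange's). Camera axes: x right, y up, looking along -z (the intrinsics and any distortion apply to the point x, -y, -z); pixel columns grow to the right and rows downward; lengths in mm; the calibration is good to about 2 mm. A picture is of the moment at which its call begins: read the wrist's pose just before it. There is no depth.
A pose or a line that the arm cannot do raises arm.MotionError and nothing moves.
- arm.hand_in(): hands the job in; it is judged then, once.
The state is a dict: "time": time; "qpos": joint angles; "qd": joint speeds; "joint_torque": joint torques, N m; "tcp_pos": TCP position; "tcp_rot": TCP orientation; "force": force on the tool from outside, world axes, zero at the start; "torque": the same for the moment, N m; "gripper_width": opening from 0.0 (shut) to 1.0 (fully open); "finger_force": force on a finger pad.
Only numpy, scipy, OpenCV 4.12 (cv2) and the standard library are available. Lean on these libraries where they do the work, as an engineer would, in place of code of your own. Each camera call takes 0.05 s, during which the arm holds its last target. There are 200 camera calls.

TASK

A new pine shelf corner is being checked on the shop counter: first clear the two wood offcuts off its shelf board into the grey bin. Then pick up the try square and press it into the corner, stock flat down on the shelf board and blade flush against the upright, square to it, and finish still gripping it and pressing it firmly against both faces. Leave everything else on the counter where it is.

Things in the scene. Friction and masses are not known exactly. Their poses are not given: they have to be found in the camera images.
- corner: Pine shelf corner, fixed firmly to the counter: a shelf board lying flat with an upright board standing on its -y end, both 140 mm wide (x). Origin: centre of the shelf board's underside, at counter height; y along the board, away from the upright; z up. Its yaw is within 0.3 rad of the world's. A small wooden block is fixed outside the upright, on its -y side
- board: The shelf board of the shelf corner: 140 x 260 x 20 mm (x, y, z). Origin and axes as corner
- upright: The upright board of the shelf corner: 140 mm wide (x), 20 mm thick (y), 180 mm high, its top 200 mm above the counter. Origin at the middle of its foot, (0, -120, 20) mm in the shelf corner's frame, same axes; its inner face looks to +y, 10 mm from the origin
- inner_corner (a point): Middle of the inner edge where the shelf board's top meets the upright's inner face: (0, -110, 20) mm in the shelf corner's frame, same axes
- square: Try square standing on its stock, loose, 0.25 to 0.4 kg. Stock: dark wood, 26 mm thick (x), 150 long (y), 30 high. Blade: steel, 5 mm thick, y -75 to -47 mm, 180 mm high in all, outer edge flush with the stock's -y end. Origin: centre of the stock's underside; z up. Grip the stock near y = +30 mm. Starts left of the shelf corner, blade end to world -y within 0.5 rad; may swap with the bin
- heel (a point): Outer corner of the try square, at the foot of the blade: (0, -75, 0) mm in the square's frame. Seated, it meets the corner's inner edge
- toe (a point): Far end of the stock's underside: (0, 75, 0) mm in the square's frame
- blade_tip (a point): Top of the blade's outer edge: (0, -75, 180) mm in the square's frame
- offcut_a: Wood offcut, a shade darker than the pine, block 30 x 45 x 28 mm (x, y, z), on the shelf board nearer the upright; at the start its yaw is within 0.4 rad of the board's. Origin: centre of its underside. About 30 g
- offcut_b: Stepped wood offcut, same wood, 34 x 40 mm (x, y), on the shelf board farther from the upright; full height 26 mm over its y from -20 to +2 mm, 16 mm high over the rest; at the start its yaw is within 0.4 rad of the board's. Origin: centre of its underside. About 30 g
- bin: Open grey plastic bin 170 x 170 mm, 70 mm high, 4 mm walls and a floor of about 4 mm, fixed to the counter. Origin: centre of its underside; z up; its yaw is within 0.3 rad of the world's
- glue: Bystander, to be left alone: white glue bottle, 52 mm diameter, 130 mm tall, upright on the counter just beyond the shelf board. Origin: centre of its underside
- tape: Bystander, to be left alone: cardboard-coloured roll of tape lying flat on the counter on the robot's side of the shelf board, 80 mm across, 24 mm high. Origin: centre of its underside
- can: Bystander, to be left alone: food can, 68 mm diameter, 90 mm tall. Origin: centre of its underside
- jar: Bystander, to be left alone: glass jar with steel lid, 60 mm diameter, 80 mm tall. Origin: centre of its underside
- driver: Bystander, to be left alone: screwdriver, 160 mm long, lying on the counter beyond the shelf board. Origin: centre of its underside (middle of its length)
- pencup: Bystander, to be left alone: brass pen cup, 68 mm diameter, 90 mm tall, pens to 150 mm. Origin: centre of its underside
- hingebox: Bystander, to be left alone: small cardboard box, 60 x 85 mm, 30 mm high. Origin: centre of its underside

How it is judged (in metres and radians):
On the way:
1. both offcuts lie in the bin, let go (x of offcut_a in the frame of bin between -0.083 and 0.083 m and y of offcut_a in the frame of bin between -0.083 and 0.083 m and z of offcut_a in the frame of bin between -0.01 and 0.055 m and contact force between the fingers and offcut_a below 0.1 N and x of offcut_b in the frame of bin between -0.083 and 0.083 m and y of offcut_b in the frame of bin between -0.083 and 0.083 m and z of offcut_b in the frame of bin between -0.01 and 0.055 m and contact force between the fingers and offcut_b below 0.1 N), for 0.2 s.
At the end, for the whole second after the job is handed in: Offcuts in the bin, let go. Gripped square (over 2 N) still and pressed on upright (over 2 N) and board (over 4 N); heel within 3 mm of the inner edge, stock wholly on the board; blade top and toe within 4 mm of their faces; turned under 0.06 rad from the board's length, tilted under 0.05 rad (all of step 1 and y of heel in the frame of inner_corner between -0.003 and 0.003 m and z of heel in the frame of inner_corner between -0.003 and 0.003 m and y of blade_tip in the frame of inner_corner between -0.004 and 0.004 m and z of toe in the frame of inner_corner between -0.003 and 0.004 m and x of heel in the frame of inner_corner between -0.057 and 0.057 m and angle between the y axis of square and the y axis of corner, either way round below 0.06 rad and angle between square's own z axis and vertical below 0.05 rad and contact force between square and upright above 2 N and contact force between square and board above 4 N and contact force between the fingers and square above 2 N and linear speed of square below 0.02 m/s); the arm keeps its last pose, push and grip.
It fails at once if a bystander was moved by more than 40 mm (distance of any of glue, tape, can, jar, driver, pencup, hingebox from where it was at the start of the episode above 0.04 m).
It also fails if it takes over 72 s, if anything falls off the work surface, if the arm or the gripper's body presses on something with over 40 N, if the wrist force passes 120 N, or if a joint passes its speed limit or range.

## Working session

There is one attempt and no reset: what is moved stays moved. The work goes in short steps, each a Python script; the robot and the scene stay as the last script left them, time stands still between calls to the robot, and variables do not carry over. Pictures are saved under pics/ and viewed, at most 10 in all, crops included, and the job is handed in when it is done.

```bash
mkdir -p pics
python3 - <<'E'
from workcell import arm
import cv2
for n in("top","side"):
    s=arm.snapshot(n);cv2.imwrite(f"pics/{n}0.png",s["color"]);print(n,s["K"],s["k1"],s["camera_from_world"])
print(arm.snapshot("wrist")["hand_eye"],arm.tcp_to_tips,arm.get_state())
E
```

```text
top [[466.93860213   0.         321.39092559]
 [  0.         466.93860213 193.29420438]
 [  0.           0.           1.        ]] 0.013362864632740206 [[-2.77034097e-02 -9.99213541e-01 -2.83693489e-02  8.29232796e+01]
 [ 9.89356432e-01 -3.14637247e-02  1.42069996e-01 -5.33972970e+02]
 [-1.42850869e-01 -2.41315745e-02  9.89449997e-01 -1.46999070e+03]
 [ 0.00000000e+00  0.00000000e+00  0.00000000e+00  1.00000000e+00]]
side [[485.92101664   0.         312.37048722]
 [  0.         485.92101664 197.84902242]
 [  0.           0.           1.        ]] -0.06864567351693975 [[ 8.00904479e-01 -5.98781950e-01  3.49164313e-03 -4.03491370e+02]
 [ 4.64427740e-01  6.24857766e-01  6.27582382e-01 -3.68644001e+02]
 [-3.77966783e-01 -5.01011925e-01  7.78542331e-01 -1.05248103e+03]
 [ 0.00000000e+00  0.00000000e+00  0.00000000e+00  1.00000000e+00]]
[[-2.02200216e-04  9.64062544e-01  2.65675311e-01  7.36494932e+01]
 [ 9.99999973e-01  2.25108004e-04 -5.57747863e-05  2.90734639e-01]
 [-1.13576021e-04  2.65675293e-01 -9.64062563e-01  1.97335973e+01]
 [ 0.00000000e+00  0.00000000e+00  0.00000000e+00  1.00000000e+00]] 186.1 {'time': 0.15, 'qpos': array([ 1.11941491e+00,  3.51109980e-01,  1.65227073e+00, -1.01118415e-05,
        1.13910528e+00, -8.46052482e-02]), 'qd': array([ 7.74777049e-04, -8.01266299e-04, -1.55182651e-03,  9.74315562e-05,
        6.06407237e-05, -6.48836184e-04]), 'joint_torque': array([ 1.40244825e-03, -4.97460401e+01, -2.85348648e+01,  6.99744816e-02,
        2.46075878e-02, -7.94395760e-05]), 'tcp_pos': array([197.17013303, 513.33600242, 404.32880401]), 'tcp_rot': array([ 1.82359787e-01,  9.83231768e-01, -4.31935740e-04, -1.13848014e-04]), 'force': array([ 0.09792435,  0.18115966, -0.40449   ]), 'torque': array([-0.02457765, -0.04663753, -0.01836861]), 'finger_force': 0.0, 'gripper_width': 0.9990455116603834}
```

View pics/top0.png

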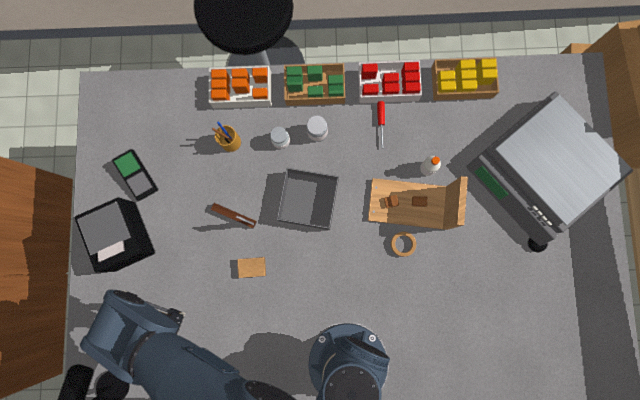

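View pics/side0.png

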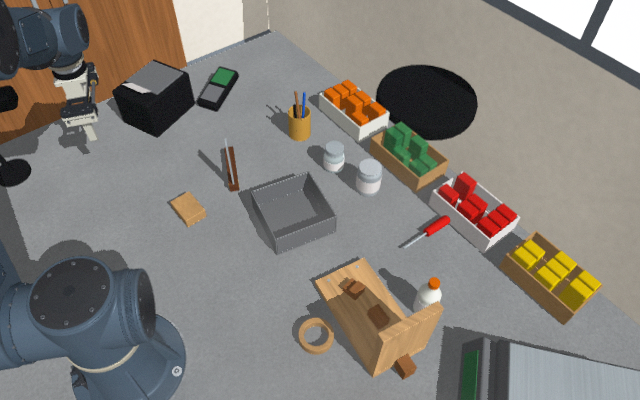

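Top view: the shelf corner is at (415,203), with offcuts at (390,201) and (420,201). The bin is at (308,199), the square at (232,215) with its blade end to the right, the tape at (403,245) and the glue at (431,166). The side view agrees.

```bash
cat > h.py <<'E'
import numpy as np, cv2
from workcell import arm
from scipy.spatial.transform import Rotation as R
def down(a): return (R.from_euler('z',a)*R.from_euler('x',np.pi)).as_quat()
def snap(name,png=None):
    st=arm.get_state(); s=arm.snapshot(name)
    if name=="wrist":
        T=np.eye(4);T[:3,:3]=R.from_quat(st["tcp_rot"]).as_matrix();T[:3,3]=st["tcp_pos"]; s["wc"]=T@s["hand_eye"]
    else: s["wc"]=np.linalg.inv(s["camera_from_world"])
    if png: cv2.imwrite(f"pics/{png}.png",s["color"])
    return s
def pt(s,uv,z):
    """pixels -> world points on plane z"""
    uv=np.atleast_2d(np.asarray(uv,float)); d=(uv-s["K"][:2,2])/np.diag(s["K"])[:2]
    u=d.copy()
    for _ in range(8): u=d/(1+s["k1"]*(u**2).sum(1,keepdims=True))
    r=np.c_[u[:,0],-u[:,1],-np.ones(len(u))]@s["wc"][:3,:3].T
    c=s["wc"][:3,3]; return c+r*((z-c[2])/r[:,2:])
E
python3 - <<'E'
from h import *
np.set_printoptions(precision=1,suppress=True)
s=snap("top")
for n,p,z in [("boardL far",(370,180),20),("boardL near",(367,221),20),("a",(420,201),48),("b",(390,201),46),("uprTopfar",(466,178),200),("uprTopnear",(466,227),200),("bin TL",(285,171),70),("bin TR",(338,174),70),("bin BR",(331,229),70),("binBL",(278,224),70),("sq toe",(212,207),30),("sq heel",(254,225),30),("glue base",(430,172),0),("glue cap",(435,160),130),("tape",(403,245),24),("box",(251,268),30),("driver",(381,125),10),("j",(317,127),80),("j2",(280,138),80)]:
    print(n,pt(s,p,z)[0])
# go look at corner
arm.grip(0.6)
p=pt(s,(405,201),20)[0]
arm.reach([p[0],p[1]+30,520],down(np.pi/2))
s=snap("wrist","w1");print(arm.get_state()["tcp_pos"],s["K"][0],s["k1"],arm.get_state()["time"])
E
```

```text
boardL far [577.9 -93.   20. ]
boardL near [443.7 -77.6  20. ]
a [ 500.2 -246.5   48. ]
b [ 503.4 -151.7   46. ]
uprTopfar [ 544.1 -353.   200. ]
uprTopnear [ 403.8 -342.9  200. ]
bin TL [607.4 180.5  70. ]
bin TR [592.1  11.7  70. ]
bin BR [418.   39.3  70. ]
binBL [438.6 205.4  70. ]
sq toe [503.8 424.9  30. ]
sq heel [441. 288.  30.]
glue base [ 601.7 -294.     0. ]
glue cap [ 614.4 -283.8  130. ]
tape [ 363.2 -188.9   24. ]
box [304.  298.5  30. ]
driver [ 765.3 -138.5   10. ]
j [745.7  74.1  80. ]
j2 [713.6 193.7  80. ]
[ 505.3 -172.8  519.9] [286.5   0.  321.2] -0.038528300499491845 3.725
```

View pics/w1.png

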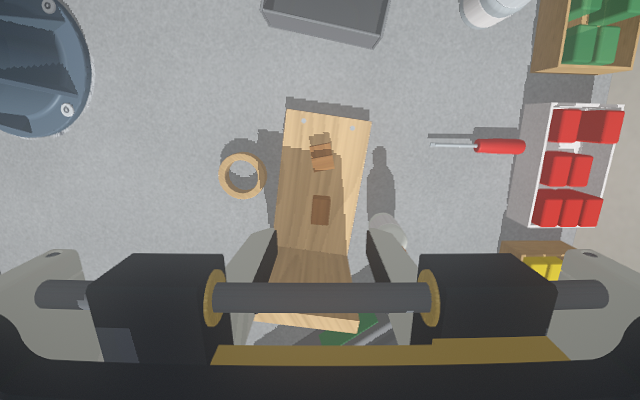

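Wrist view: the board's far end runs from (286,108) to (370,122). Offcut b is at (321,152), a at (320,210), and the upright's inner foot is near row 250. Next I'll extract edges by colour.

Run:
```python
from h import *
np.set_printoptions(precision=2,suppress=True)
s=snap("wrist"); im=s["color"]; hsv=cv2.cvtColor(im,cv2.COLOR_BGR2HSV)
m=((hsv[...,1]>60)&(hsv[...,0]<25)&(hsv[...,2]>60)).astype(np.uint8)
n,l,st,_=cv2.connectedComponentsWithStats(m); b=(l==l[180,345])
L=[];Rr=[]
for r in range(135,240,3):
    c=np.where(b[r,255:420])[0]+255; L.append((c[0],r));Rr.append((c[-1]+1,r))
for e in(L,Rr):
    P=pt(s,e,20)[:,:2]; v=cv2.fitLine(P.astype(np.float32),cv2.DIST_HUBER,0,.01,.01).ravel(); print(v, "yaw",np.arctan2(-v[0],v[1]) if v[1]>0 else np.arctan2(v[0],-v[1]))
    print(P[::8])
E_=[]
for c in range(292,368,3):
    r=np.where(b[90:140,c])[0]; E_.append((c,r[0]+90))
P=pt(s,E_,20)[:,:2];v=cv2.fitLine(P.astype(np.float32),cv2.DIST_HUBER,0,.01,.01).ravel();print("end",v)
big=cv2.resize(im[95:265,260:410],None,fx=4,fy=4,interpolation=cv2.INTER_CUBIC)[:600];cv2.imwrite("pics/c1.png",big)
for y,x in [(180,300),(180,345),(210,320),(152,321),(140,318),(210,345)]: print((x,y),hsv[y,x])
```

```text
[   0.14    0.99  432.33 -203.31] yaw -0.13619372
[[ 444.03 -123.18]
 [ 437.73 -162.64]
 [ 432.84 -203.81]
 [ 425.91 -246.87]
 [ 424.02 -292.  ]]
[   0.14    0.99  571.47 -210.46] yaw -0.14231534
[[ 583.67 -123.01]
 [ 578.64 -162.51]
 [ 571.72 -203.69]
 [ 566.27 -246.72]
 [ 560.6  -291.83]]
end [  0.99  -0.14 503.09 -89.61]
(300, 180) [ 17  87 156]
(345, 180) [ 18  78 223]
(320, 210) [ 14 115 133]
(321, 152) [ 14 109 129]
(318, 140) [ 16  86 161]
(345, 210) [ 18  77 232]
```

View pics/c1.png

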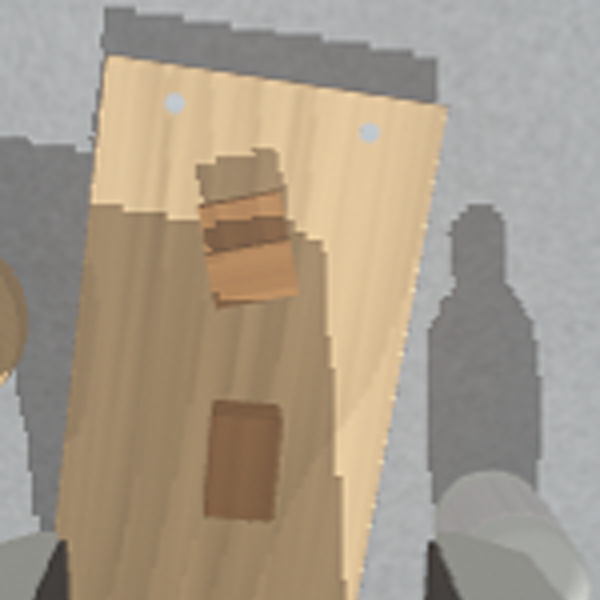

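Crop ×4, offset (260,95). Offcut a's top face spans about (212,415) to (275,520). On b, the high top face is (205,255), (290,238), (298,293), (216,305), and the low step lies above it.

Run:
```python
from h import *
np.set_printoptions(precision=2,suppress=True)
s=snap("wrist")
f=lambda c:np.array(c)/4+[260,95]-[.4,.4]
def show(n,c,z):
    P=pt(s,f(c),z)[:,:2];print(n,P.mean(0),"sides",np.linalg.norm(P-np.roll(P,-1,0),axis=1),"yaw",[round(float(np.arctan2(*(P[j]-P[i])[::-1])),3) for i,j in((0,1),(3,2))]);return P
show("a",[(212,415),(280,415),(275,520),(205,517)],48)
P=show("b",[(205,255),(290,238),(298,293),(216,305)],46)
print("b low end",pt(s,f([(200,207),(283,190)]),36))
C1=np.array([432.33,-203.31]);C2=np.array([571.47,-210.46]);E0=np.array([503.09,-89.61]);y=-.14;ax=np.array([np.cos(y),np.sin(y)]);ay=np.array([-np.sin(y),np.cos(y)])
cx=((C1@ax)+(C2@ax))/2; cy=E0@ay-130; print("width",C2@ax-C1@ax,"centre",cx*ax+cy*ay,"inner",cx*ax+(cy-110)*ay)
```

```text
a [ 503.8  -245.91] sides [27.83 45.77 29.42 44.52] yaw [0.001, -0.045]
b [ 507.48 -165.31] sides [34.27 22.16 33.15 20.47] yaw [0.198, 0.148]
b low end [[ 486.55 -140.27   36.  ]
 [ 519.74 -133.53   36.  ]]
width 138.77638698273262 centre [ 499.99 -220.46] inner [ 484.64 -329.38]
```

```bash
cat >> h.py <<'E'
TT=186.1
def at(x,y,tip): return [x,y,tip+TT]
def pickdrop(x,y,a,bx,by,tip=24,g=0.62):
    q=down(np.pi/2+a)
    arm.grip(g); arm.reach(at(x,y,130),q)
    arm.move_straight(at(x,y,tip),150,stop_force=12)
    arm.grip(0,15); st=arm.get_state(); print("held",st["gripper_width"]*93,st["finger_force"],st["tcp_pos"][2]-TT)
    arm.move_straight(at(x,y,140),250)
    arm.move_straight(at(bx,by,140),350)
    arm.move_straight(at(bx,by,32),250,stop_force=12); print("w",arm.get_state()["gripper_width"]*93)
    arm.grip(g); arm.move_straight(at(bx,by,130),300); print(arm.get_state()["time"])
E
python3 - <<'E'
from h import *
pickdrop(507,-162.5,.17,519,139)
pickdrop(504,-235,.17,509,79)
arm.reach([475,365,480],down(np.pi/2+.43)); snap("wrist","w2"); s=snap("top","t2"); cv2.imwrite("pics/t2.png",s["color"][150:280,190:490].repeat(2,0).repeat(2,1))
E
```

```text
held 34.05020009055279 15.000436305999756 24.32044935034466
w 33.67384751969179
9.6
held 33.44028791447591 14.042083220556378 24.352073307125693
w 33.45068623099761
15.9333
```

View pics/w2.png

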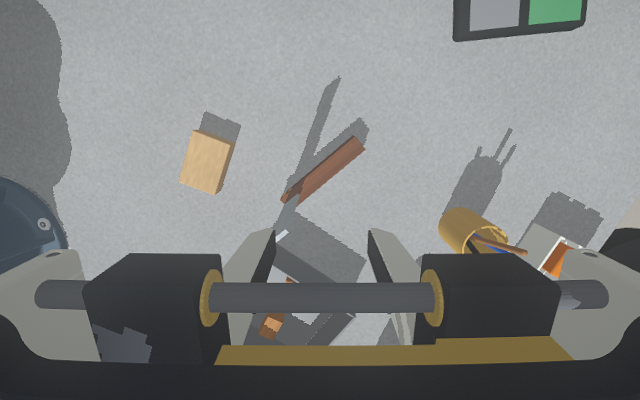

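View pics/t2.png

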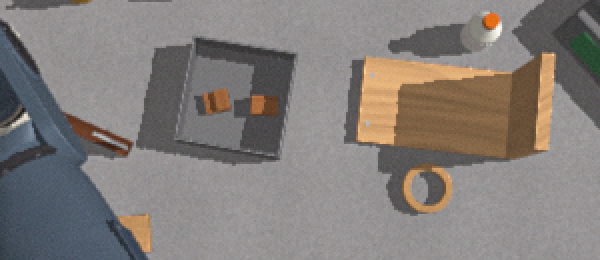

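Both offcuts are in the bin. The square's stock runs from (285,200) to (362,140) in the wrist view, so its yaw is about -0.43. I'll re-aim along it.

Run:
```python
from h import *
np.set_printoptions(precision=2,suppress=True)
a=-.43
arm.move_straight([460,325,430],300,rot=down(np.pi/2+a))
s=snap("wrist"); im=s["color"]; hsv=cv2.cvtColor(im,cv2.COLOR_BGR2HSV)
m=((hsv[...,1]>70)&((hsv[...,0]<14)|(hsv[...,0]>172))&(hsv[...,2]>25)).astype(np.uint8)
m[:, :240]=0; m[:,400:]=0; m[300:]=0
n,l,st,c=cv2.connectedComponentsWithStats(m); i=1+st[1:,4].argmax(); print(st[i],c[i])
b=l==i; L=[];Rr=[]
rows=np.where(b.any(1))[0]
for r in range(rows[0]+12,rows[-1]-8,4):
    k=np.where(b[r])[0]; L.append((k[0],r)); Rr.append((k[-1]+1,r))
for e in (L,Rr):
    P=pt(s,e,30)[:,:2]; v=cv2.fitLine(P.astype(np.float32),cv2.DIST_HUBER,0,.01,.01).ravel(); print(v,np.arctan2(-v[0]*np.sign(v[1]),abs(v[1])),len(P)); print(P[::5])
x,y,w,h=st[i][:4]; cv2.imwrite("pics/c2.png",cv2.resize(im[max(0,y-20):y+h+20,x-40:x+w+40],None,fx=3,fy=3)[:600]); print(max(0,y-20),x-40)
print("top row pt",pt(s,(x+w/2,rows[0]),30))
```

```text
[ 314   90   20  114 1804] [323.75 137.66]
[  0.34   0.94 473.47 373.16] -0.35109577 24
[[492.85 415.3 ]
 [481.33 393.52]
 [470.62 370.49]
 [459.54 346.67]
 [460.39 316.36]]
[  0.43   0.91 489.67 352.59] -0.43926704 24
[[514.72 405.31]
 [504.73 382.82]
 [493.22 360.15]
 [482.54 336.15]
 [470.26 311.85]]
70 274
top row pt [[509.17 423.68  30.  ]]
```

View pics/c2.png

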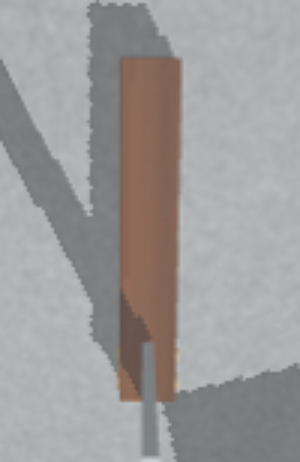

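The crop (×3, offset (274,70)) shows the stock's top face with corners (121,57), (181,57), (176,400), (121,400). The blade is at (150,345–455).

Run:
```python
from h import *
np.set_printoptions(precision=3,suppress=True)
s=snap("wrist")
P=pt(s,np.array([(121,57),(181,57),(176,400),(121,400)])/3+[274,70],30)[:,:2]
print(P,np.linalg.norm(P-np.roll(P,-1,0),axis=1))
toe=(P[0]+P[1])/2;heel=(P[2]+P[3])/2;d=(toe-heel)/np.linalg.norm(toe-heel);a=np.arctan2(-d[0],d[1]);c=(toe+heel)/2;g=c+30*d
print("c",c,"yaw",a,"grip",g)
if abs(np.linalg.norm(toe-heel)-150)<8:
    arm.grip(.7); arm.move_straight(at(*g,60),250,rot=down(np.pi/2+a))
    print("contact",arm.move_straight(at(*g,4),80,stop_force=12))
    arm.grip(0,50); st=arm.get_state(); print(st["gripper_width"]*93,st["finger_force"],st["tcp_pos"],st["time"])
    arm.move_straight(at(*g,60),150); st=arm.get_state(); print(st["gripper_width"]*93,st["force"],st["torque"])
    snap("wrist","w3"); np.save("g.npy",[*g,a])
```

```text
[[498.691 429.961]
 [521.48  419.542]
 [458.85  284.06 ]
 [435.772 294.615]] [ 25.057 149.258  25.377 149.255]
c [478.698 357.044] yaw -0.43408387749033445 grip [491.316 384.262]
contact False
25.46792587167735 49.96547877788544 [491.29  384.288 190.144] 21.2917
25.84958390015615 [ 0.324  0.922 -2.626] [0.112 0.014 0.01 ]
```

View pics/w3.png

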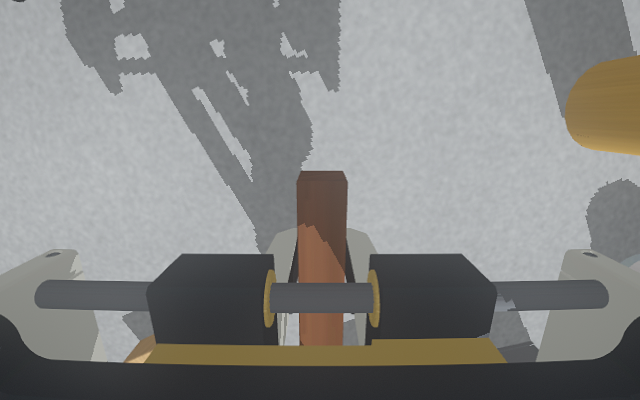

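Run:
```python
from h import *
np.set_printoptions(precision=2,suppress=True)
a=-.14;ax=np.array([np.cos(a),np.sin(a)]);ay=np.array([-np.sin(a),np.cos(a)])
inner=np.array([484.64,-329.38]); np.save("inner.npy",inner)
g=np.load("g.npy"); q=down(np.pi/2+a)
t=inner-25*ax+(105+20)*ay
arm.move_straight(at(*g[:2],140),200)
arm.move_straight(at(*t,140),250,rot=q)
arm.move_straight(at(*t,45),150)
print(arm.get_state()["force"])
print(arm.move_straight(at(*t,18),25,stop_force=6)); st=arm.get_state();print(st["tcp_pos"]-[0,0,TT],st["force"],st["torque"],st["gripper_width"]*93,st["time"])
s=snap("side"); cv2.imwrite("pics/s4.png",cv2.resize(s["color"][220:390,290:480],None,fx=3,fy=3,interpolation=cv2.INTER_CUBIC))
```

```text
[ 0.85  0.36 -3.43]
True
[ 477.29 -202.12   23.88] [-0.28 -0.18  4.78] [-0.06  0.18 -0.03] 25.69310915293251 26.5
```

View pics/s4.png

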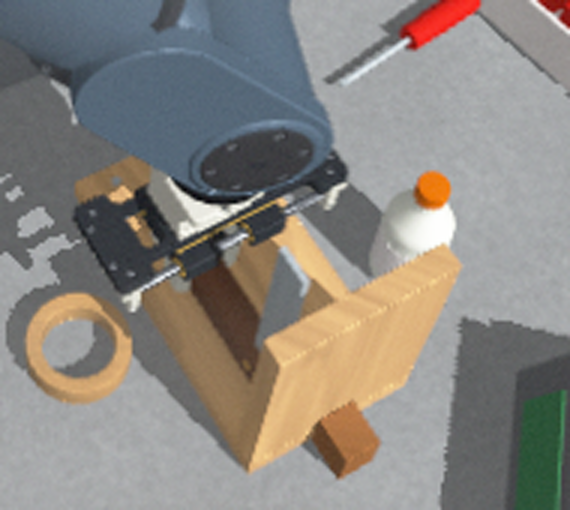

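The side view shows the square standing on the board with a gap to the upright, clear of the glue. The tip height of 23.9 mm matches the stock lying flat. Next I push it in.

Run:
```python
from h import *
np.set_printoptions(precision=2,suppress=True)
a=-.14;ay=np.array([-np.sin(a),np.cos(a)])
def rep(m):
    st=arm.get_state();p=st["tcp_pos"]-[0,0,TT];print(m,p,"dist",(p[:2]-np.load("inner.npy"))@ay,"F",st["force"],"Fy",st["force"][:2]@ay,"T",st["torque"],st["gripper_width"]*93,st["finger_force"],st["time"]);return p
p=rep("0")
arm.move_straight(at(p[0],p[1],p[2]+.8),20); p=rep("up")
e=p[:2]-35*ay
print(arm.move_straight(at(*e,p[2]),25,stop_force=8)); arm.dwell(.2);p=rep("touch")
print(arm.move_straight(at(p[0],p[1],p[2]-8),15,stop_force=15)); arm.dwell(.3);p=rep("down")
e=p[:2]-8*ay
print(arm.move_straight(at(*e,p[2]),15,stop_force=18)); arm.dwell(.3);p=rep("push")
```

```text
0 [ 477.28 -202.11   23.89] dist 125.00135481744849 F [-0.44 -0.08  3.35] Fy -0.1391063258990982 T [-0.1   0.15 -0.03] 25.446210883668936 49.98848497867584 26.55
up [ 477.15 -202.03   24.4 ] dist 125.06206677076874 F [ 0.42  0.32 -3.83] Fy 0.3718262442443175 T [ 0.08  0.02 -0.01] 25.586066854035895 49.98358190059662 26.8
True
touch [ 474.18 -221.14   23.94] dist 105.72611439567696 F [-0.38  0.93  2.07] Fy 0.8691036946220446 T [-0.11  0.13  0.01] 25.743838105976607 50.00039041042328 27.8417
True
down [ 474.19 -221.13   23.89] dist 105.7309269858817 F [-2.03  0.67  5.48] Fy 0.3762536320266416 T [-0.15  0.17 -0.02] 25.752179877975696 50.00196933746338 28.35
True
push [ 474.22 -221.67   23.93] dist 105.20431140720102 F [-0.01  2.39  6.02] Fy 2.361382429763118 T [ 0.02 -0.08 -0.01] 25.713594939984876 50.00233769416809 28.9333
```

Run:
```python
from h import *
np.set_printoptions(precision=2,suppress=True)
a=-.14;ay=np.array([-np.sin(a),np.cos(a)])
p0=arm.get_state()["tcp_pos"].copy(); dy=dz=0
for k in range(24):
    st=arm.get_state(); Fy=st["force"][:2]@ay; Fz=st["force"][2]
    if Fy<22: dy+=.4
    if Fz<14: dz+=.3
    if Fy>=22 and Fz>=14 or dy>6 or dz>4: break
    arm.move_straight([*(p0[:2]-dy*ay),p0[2]-dz],10); arm.dwell(.25)
    print(k,dy,dz,"F",round(Fy,1),round(Fz,1))
arm.dwell(.5); st=arm.get_state();p=st["tcp_pos"];print(dy,dz,p-p0,"dist",(p[:2]-np.load("inner.npy"))@ay,st["force"],st["force"][:2]@ay,st["torque"],st["finger_force"],st["time"])
s=snap("side"); cv2.imwrite("pics/s5.png",cv2.resize(s["color"][270:390,330:450],None,fx=5,fy=5,interpolation=cv2.INTER_CUBIC))
```

```text
0 0.4 0.3 F 2.4 6.0
1 0.8 0.6 F 6.4 5.9
2 1.2000000000000002 0.8999999999999999 F 8.4 10.9
3 1.6 0.8999999999999999 F 12.5 16.2
4 2.0 0.8999999999999999 F 15.2 15.2
5 2.4 0.8999999999999999 F 19.0 17.1
6 2.8 0.8999999999999999 F 21.2 17.2
2.8 0.8999999999999999 [ 0.08 -1.   -0.1 ] dist 104.22669756609164 [ 3.89 22.59 17.44] 22.911738390150177 [ 3.49 -0.59 -0.04] 50.01443803310394 32.9333
```

View pics/s5.png

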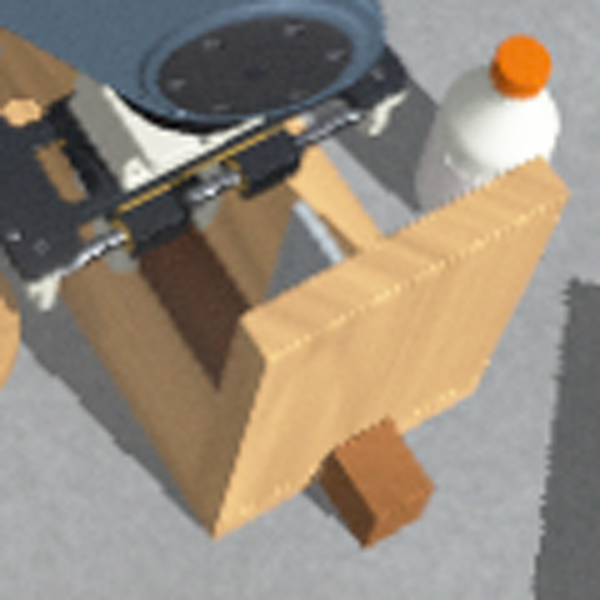

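The square is seated: the blade is flush against the upright and the stock is flat. The push is about 23 N on the upright and 17 N down, and the measured moment fits flat contact.

```bash
python3 -c "
from workcell import arm
print(arm.hand_in()); s=arm.get_state(); print(s['force'],s['finger_force'],s['time'])"
```

```text
the job is handed in; nothing more can be done
None
the job is handed in; nothing more can be done
```

Both offcuts are in the grey bin, and I handed the job in with the try square still gripped and pressed into the corner, at about 23 N on the upright and 17 N on the board; hand-in returned no verdict.

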